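# Start the downdraft sander at fan speed five

### The job

Set the downdraft sanding unit running at fan speed five: with one fingertip, not pinching the handle, push the pointer of the speed selector round click by click until it rests in the fifth click after off (the fifth dot). Then press the start button, the small plain one, fully in with a fingertip and let it spring back. Leave the mushroom stop button alone and all the loose things, on the unit and on the bench, where they are.

Things in the scene. Friction and masses are not known exactly. Their poses are not given: they have to be found in the camera images.
- sander: Grey steel downdraft sanding unit, 440 x 460 x 110 mm. Origin: on the bench under the middle of its control panel; x points from the panel to the slotted grille, away from the worker, y to his left, z up. Panel (aluminium strip, 130 mm deep) and grille lie 112 mm above the bench. Selector axis at x -18, y 115 mm; start at x 0, y -100; stop at x 0, y -180. A 50 mm rim guards the grille only.
- selector (a joint): Fan-speed selector, rad: 0 = off, grows clockwise seen from above, a click each 0.5236 (30 deg), speed six = 3.1416 at the end stop. Off (ring mark) points to the unit's +y, speed 3 to +x, 6 to -y; dots that grow mark 1 to 6. Sprung detent: 0.08 N m starts it, rising to 0.17 (6 N at 30 mm) just before half-way, past which it snaps into the next click. Starts in a click from off to 3.
- selector_axis (a point): The black selector handle's axis at its top, 30 mm above the panel; x points to the nose, z up. Hub: 40 mm across, up to 10 mm above the panel. On it a bar 14 mm wide (7 either side), from 24 mm behind the axis to the pointer's nose 42 mm ahead; its cheeks span 10 to 27 mm above the panel (19 mm behind to 37 ahead), its 4 mm middle rib with a white line reaches 30 mm.
- selector_nose (a point): The end of the pointer, 42 mm from the axis, at the top of the rib, 30 mm above the panel.
- cheek_push: The cheek on the selector bar's anticlockwise side (its flank faces the handle frame's +y, 7 mm from the axis line): pushing it turns the selector to higher speeds. Origin on the axis, at panel height.
- cheek_lead: The cheek on the selector bar's other, clockwise side (flank 7 mm to the handle frame's -y): pushing it turns the selector to lower speeds. Origin on the axis, at panel height.
- start (a joint): Start button, a plain black cylinder 25 mm across, m: 0 = out, 0.006 = fully pressed (downwards, 1.5 N to begin, 5 N at the bottom); springs back.
- start_top (a point): Centre of the start button's top, 14 mm above the panel when out (126 mm above the bench), 8 mm when fully in; its steel bezel is 33 mm across and 4 mm high.
- stop (a joint): Stop button with the mushroom head 40 mm across, 80 mm to the right of the start button, m: 0 = out, 0.006 = fully pressed; springs back.
- stop_top (a point): Centre of the stop button's mushroom head, its top 26 mm above the panel.
- sanding_block: Loose sanding block of pine with a cork face, 68 x 40 x 30 mm, on the control panel between the selector and the start button. Origin: middle of its underside, long side along x.
- small_bowl: Loose turned wooden small bowl 100 mm across, 58 mm high, on the grille. Origin: middle of its foot.
- wide_bowl: Loose turned wooden bowl 150 mm across, 60 mm high, on the grille. Origin: middle of its foot.
- dust_brush: Loose dusting brush 200 mm long, up to 30 mm high, lying on the grille. Origin: middle of its length, on the grille; handle to -x.
- gouge_long: Loose carving gouge 250 mm long, 28 mm thick, lying on the bench to the left of the unit. Origin: middle of its length, on the bench; blade to +x.
- gouge_short: Loose carving gouge 210 mm long, 26 mm thick, beside the other. Origin and axes alike.
- mallet: Loose carver's round mallet, 250 mm high, 92 mm across, standing on its head on the bench to the right of the unit. Origin: middle of its underside.
- tape_measure: Loose tape measure, 65 x 34 x 62 mm, standing on the bench to the right of the unit. Origin: middle of its underside.

How it is judged:
On the way, in this order (a step that is already met when the one before it is completed fails the run):
1. the selector has come to rest in the fifth click (value of joint selector between 2.498 and 2.738 rad and velocity of joint selector between -0.1 and 0.1 rad/s), for 0.2 s.
2. the start button is pressed in (value of joint start above 0.0045 m), for 0.04 s.
At the end, for the whole second after the job is handed in: The selector rests in the fifth click (within 0.12 rad of 2.618), the start button has been pressed in (over 4.5 of its 6 mm) with the selector there and has sprung back, the stop button is out, and every loose thing is within 20 mm of where it was (value of joint selector between 2.498 and 2.738 rad and velocity of joint selector between -0.05 and 0.05 rad/s and value of joint each of start, stop below 0.001 m and distance of each of sanding_block, small_bowl, wide_bowl, dust_brush, gouge_long, gouge_short, mallet, tape_measure from where it was at the start of the episode below 0.02 m); the robot touches nothing.
It fails at once if the selector's handle is pinched: both its cheeks are squeezed at once (contact force between the fingers and cheek_push above 1 N and contact force between the fingers and cheek_lead above 1 N).
It fails at once if start is pressed while the selector is not in the fifth click (value of joint start above 0.003 m and (value of joint selector below 2.418 rad or value of joint selector above 2.818 rad)).
It fails at once if the stop button is pressed (value of joint stop above 0.003 m).
It fails at once if a loose thing is moved or lifted (distance of any of sanding_block, small_bowl, wide_bowl, dust_brush, gouge_long, gouge_short, mallet, tape_measure from where it was at the start of the episode above 0.02 m).
It also fails if it takes over 48 s, if anything falls off the work surface, if the arm or the gripper's body presses on something with over 40 N, if the wrist force passes 120 N, or if a joint passes its speed limit or range.

### The arm

A 7-joint arm with a two-finger parallel gripper is mounted at the origin on the work surface. World frame = base frame: x ahead of the robot, y to its left, z up, the work surface at z = 0. Lengths are in m, angles in rad, forces in N, time in s.
With the tool pointing down it reaches from about 0.425 to 0.925 m from the base axis. Payload 6.8 kg.
Tool frame: the origin (TCP) lies at the centre of the arm's flange, where the gripper is bolted on; the fingertips stand arm.tip_reach ahead of it and the grasp point (between the pads) lies 163 mm ahead of it (arm.tip_reach is the distance from the TCP to the fingertips, in m); z points along the fingers, y is the line along which they close (so a half turn about z gives the same grasp; the last joint's range is limited). The gripper opens to 88 mm and grips with 3 to 60 N. Pads are 20 mm wide; open, the fingers measure 115 mm over their backs; the gripper's body (75 mm by 178 mm) begins 61 mm behind the grasp point.
Start: joints at [1.215, 0.477, 0.022, 1.555, -0.011, 1.109, -0.083], TCP at [0.166, -0.654, 0.405] pointing down, gripper open.
Joint ranges: [-2.96, 2.96], [-0.34, 2.1], [-1.41, 1.46], [0.24, 2.44], [-1.37, 4.51], [0.17, 1.92], [-2.96, 2.96]. Speed limits (rad/s): [2.39, 2.39, 3.14, 3.14, 3.14, 3.14, 3.14].

### API

Orientations are given as [roll, pitch, yaw] about the fixed x, y, z axes, in that order (R = Rz(yaw) Ry(pitch) Rx(roll)).
In Python, from rig import arm, eyes gives the robot as it stands.
- The arm moves only by the tool carry_out, never from a script. Its argument "deltas" is text: rows parted by semicolons, each of 7 numbers parted by spaces: the finger opening in m, from 0 to 0.0878, then the shift along the world's x, y, z in m, then the turn, a rotation vector about the world's x, y, z in degrees. A call has 1 to 8 rows; each row shifts and turns the commanded pose from where the row before left it; what a row does not reach is not made up. A row lasts 1/8 s, in which the tool goes at most 62.5 mm and 10.7 degrees, less where a joint would pass 70% of its speed; a pose out of reach is approached as far as the arm can. A call is refused whole if a number of a shift passes 0.0625 or a number of a turn 10.7, either way. A call with a gripper value outside its range is refused whole. The fingers move at their own pace and stop on an object; the grip force is fixed at half the most. Time passes only in rows, so rows that do not move let the fingers close. It gives the time, the measured TCP pose, the force, the opening and the grip force at its end, in the units of the state.
- arm.sense(): the state, without advancing time (a new reading comes with each control period).
- eyes.capture(name): name is "scene" or "top"; returns a dict with "frame" (384x512x3 uint8, red, green, blue), "depth" (384x512 float32, m along the optical axis (not along the pixel's ray), 0 where there is no reading), "fov_y" (degrees; the focal length in pixels is half the picture's height over the tangent of half this angle, whatever the lens; pixels are square), "cx", "cy" (the principal point, pixels), "dist_coeffs" ([k1, k2, p1, p2, k3] as OpenCV has them; the pictures are not rectified), "view" (4x4, takes a point from world to camera coordinates). Camera axes: x right, y up, looking along -z (the intrinsics and any distortion apply to the point x, -y, -z); pixel columns grow to the right and rows downward; lengths in m; the calibration is good to about 2 mm. A picture is of the moment at which its call begins.
- arm.job_done(): hands the job in; it is judged then, once.
The state is a dict: "t": time; "qpos": joint angles; "joint_velocities": joint speeds; "effort": joint torques, N m; "eef_pos": TCP position; "eef_rot": TCP orientation; "contact_force": force on the tool from outside, world axes, zero at the start; "wrist_torque": the same for the moment, N m; "width": finger opening in m; "grasp_force": force on a finger pad.
Only numpy, scipy, OpenCV 4.12 (cv2) and the standard library are available. Lean on these libraries where they do the work, as an engineer would, in place of code of your own. Each camera call takes 0.05 s, during which the arm holds its last target. There are 200 camera calls.

## Working session

There is one attempt and no reset: what is moved stays moved. The work goes in short steps, Python scripts to look and compute and a tool call to move; the robot and the scene stay as the last step left them, time stands still between calls to the robot, and variables do not carry over. Pictures are saved under pics/ and viewed, at most 10 in all, crops included, and the job is handed in when it is done.

Besides the shell and the picture viewer there is one more tool, called after ">>>" as name(argument=value, ...) on one line, values as JSON. carry_out: Moves the arm, as the interface text tells. Its arguments: {"type":"object","properties":{"deltas":{"type":"string"}},"required":["deltas"]}

```bash
mkdir -p pics; ls; cat > h.py <<'E'
import numpy as np, cv2, pickle
from rig import arm, eyes
def cap(n):
    c=eyes.capture(n); pickle.dump(c,open(n+'.pkl','wb')); return c
def K(c):
    h=c['frame'].shape[0]; f=h/2/np.tan(np.radians(c['fov_y'])/2)
    return np.array([[f,0,c['cx']],[0,f,c['cy']],[0,0,1.]])
def ray(c,uv):
    p=cv2.undistortPoints(np.array(uv,float).reshape(-1,1,2),K(c),np.array(c['dist_coeffs'],float)).reshape(-1,2)
    d=np.c_[p[:,0],-p[:,1],-np.ones(len(p))]
    V=np.array(c['view']); R=V[:3,:3]
    return -R.T@V[:3,3], d@R
def onz(c,uv,z):
    o,d=ray(c,uv); return o+d*((z-o[2])/d[:,2])[:,None]
def proj(c,P):
    P=np.atleast_2d(P).astype(float); V=np.array(c['view']); q=P@V[:3,:3].T+V[:3,3]
    q=q*[1,-1,-1]
    return cv2.projectPoints(q.reshape(-1,1,3),np.zeros(3),np.zeros(3),K(c),np.array(c['dist_coeffs'],float))[0].reshape(-1,2)
E
python3 - <<'E'
from h import *
s=arm.sense(); print(s, arm.tip_reach)
for n in('top','scene'):
    c=cap(n); cv2.imwrite(f'pics/{n}0.png',cv2.resize(c['frame'][:,:,::-1],(800,600),interpolation=cv2.INTER_CUBIC))
    print(n,c['fov_y'],c['dist_coeffs'],np.linalg.inv(c['view']).round(3).tolist())
E
```

```text
pics
{'t': 0.0, 'qpos': array([ 1.2149278 ,  0.47782007,  0.02233753,  1.55643737, -0.01150728,
        1.10930485, -0.08310877]), 'joint_velocities': array([ 0.00033989, -0.00204278, -0.00062128, -0.00039535, -0.00116915,
       -0.00040198, -0.0004012 ]), 'effort': array([ 1.39331310e-04, -5.82849813e+01,  1.53498061e+00, -2.72607887e+01,
       -5.42533176e-02,  1.69358414e-02,  1.35383521e-04]), 'eef_pos': array([ 0.1654828 , -0.65412242,  0.40367394]), 'eef_rot': array([-3.13975570e+00,  1.30059323e-04,  2.47780337e-01]), 'contact_force': array([ 0.0159873 , -0.3528239 ,  0.26023567]), 'wrist_torque': array([-0.01173108,  0.04805522, -0.02838183]), 'grasp_force': 0.0, 'width': 0.08785165093513855} 0.182
top 50.47655327382244 [-0.14467087  0.          0.          0.          0.        ] [[-0.002, 0.995, -0.1, 0.464], [-1.0, -0.002, 0.0, -0.007], [0.0, 0.1, 0.995, 1.345], [0.0, 0.0, 0.0, 1.0]]
scene 42.8127052245248 [-0.18910488  0.          0.          0.          0.        ] [[0.781, -0.436, 0.447, 1.312], [0.624, 0.568, -0.537, -0.876], [-0.02, 0.699, 0.715, 1.249], [0.0, 0.0, 0.0, 1.0]]
```

View pics/top0.png

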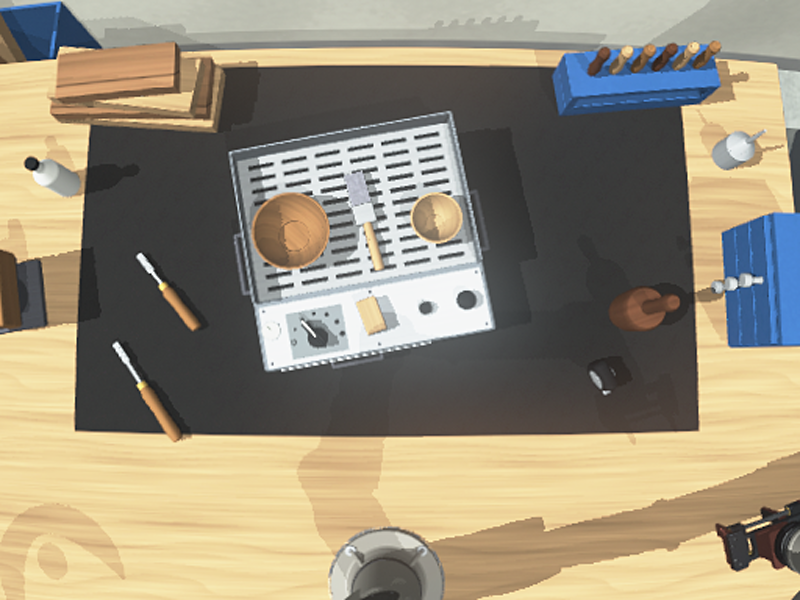

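View pics/scene0.png

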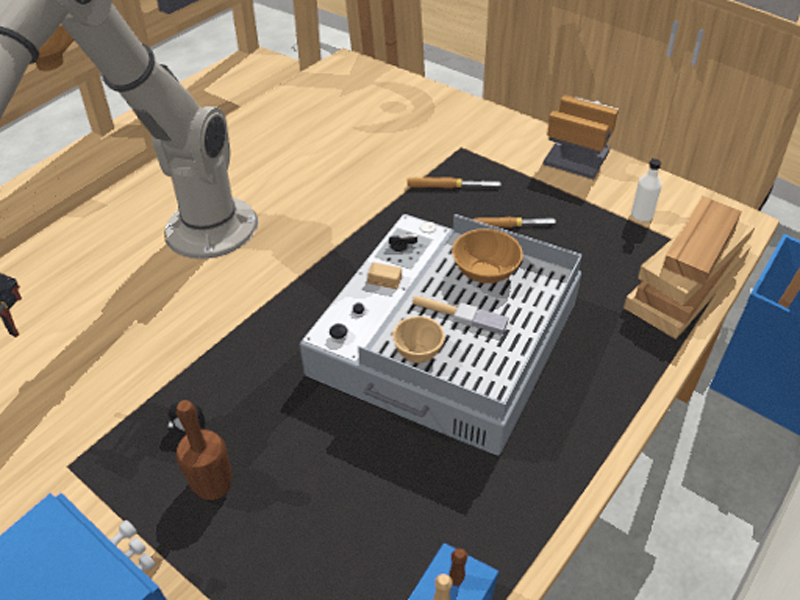

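The top view shows the panel with the selector near (317,335), the block at (372,315), start at (427,308) and stop at (467,300), in 800x600 pixels. I'll crop in closer.

```bash
python3 - <<'E'
from h import *
c=pickle.load(open('top.pkl','rb')); f=c['frame']
cv2.imwrite('pics/crop1.png',cv2.resize(f[165:240,160:320,::-1],(800,375),interpolation=cv2.INTER_CUBIC))
# dark blobs on the panel
hsv=cv2.cvtColor(f,cv2.COLOR_RGB2HSV); m=(hsv[...,2]<75).astype(np.uint8); 
n,l,st,ce=cv2.connectedComponentsWithStats(m)
for i in range(1,n):
    if 15<st[i,4]<800 and 160<ce[i,0]<320 and 165<ce[i,1]<240: print(st[i].tolist(),ce[i].round(2),onz(c,[ce[i]],.126).round(4))
E
```

```text
[193, 170, 15, 4, 19] [199.53 171.16] [[0.6448 0.1436 0.126 ]]
[171, 174, 15, 4, 23] [177.22 175.43] [[0.6319 0.2115 0.126 ]]
[194, 178, 15, 4, 19] [200.89 179.16] [[0.6203 0.1392 0.126 ]]
[172, 182, 16, 4, 22] [178.59 183.36] [[0.6077 0.2069 0.126 ]]
```

View pics/crop1.png

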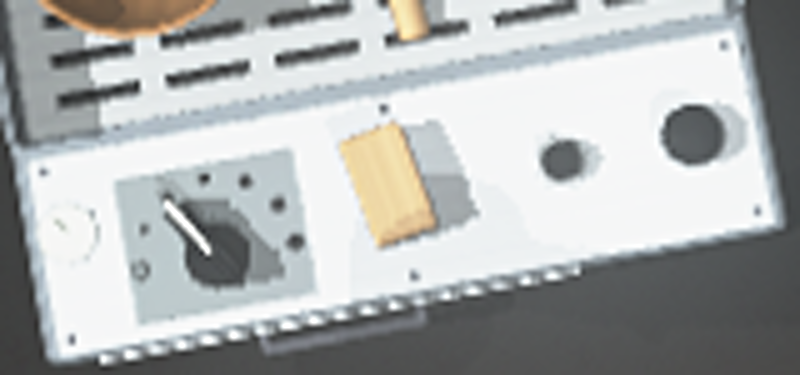

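The crop shows the off ring at (140,270), dot 1 at (145,228), the nose at about (165,200) over dot 2, then dots 3 to 6 at (204,178), (245,180), (278,204) and (296,241). The selector is therefore in click 2. Start is at (563,160), stop at (693,134), and the block spans about (340-435,122-247).

```bash
python3 - <<'E'
from h import *
c=pickle.load(open('top.pkl','rb'))
def px(p): return (np.array(p,float)+.5)/5-.5+[160,165]
def r(p,z): return onz(c,px(p),z)[:,:2]
dots=r([[140,270],[145,228],[204,178],[245,180],[278,204],[296,241]],.112)
st=r([[563,160]],.126)[0]; sp=r([[693,134]],.138)[0]
# fit pose: unit coords
a=np.radians([90,60,0,-30,-60,-90]); 
R0=np.linalg.norm(dots[0]-dots[-1])/2
src=np.r_[np.c_[-.018+R0*np.cos(a),.115+R0*np.sin(a)],[[0,-.1],[0,-.18]]]; dst=np.r_[dots,[st,sp]]
ms,md=src.mean(0),dst.mean(0); S=(src-ms).T@(dst-md); th=np.arctan2(S[0,1]-S[1,0],S[0,0]+S[1,1])
R=np.array([[np.cos(th),-np.sin(th)],[np.sin(th),np.cos(th)]]); t=md-R@ms
print('R0',R0,'th deg',np.degrees(th),'t',t); print('res mm',((src@R.T+t-dst)*1e3).round(1).tolist())
ax=R@[-.018,.115]+t; print('axis',ax,'start',R@[0,-.1]+t,st,'stop',R@[0,-.18]+t)
nose=r([[165,200],[210,253]],.142); print('rib nose,inner',nose, 'ang rel unit',np.degrees(np.arctan2(*(nose[0]-ax)[::-1])-th), np.linalg.norm(nose[0]-ax))
print('block top corners unit',((r([[340,143],[397,122],[436,222],[380,247]],.142)-t)@R).round(4).tolist())
c=pickle.load(open('scene.pkl','rb')) 
P=[np.r_[R@u+t,z] for u,z in [((-.018,.115),.142),((0,-.1),.126),((0,-.18),.138)]]
q=proj(c,P); print(q*800/512)
E
```

```text
R0 0.04820711443229548 th deg 10.384266508175273 t [0.54900901 0.02305525]
res mm [[0.2, 0.1], [-0.4, 0.9], [0.4, -0.1], [-0.4, 0.0], [0.1, -0.3], [0.0, 0.0], [0.0, 0.5], [0.1, -1.1]]
axis [0.51057519 0.13292718] start [ 0.56703391 -0.07530685] [ 0.56698448 -0.07581051] stop [ 0.58145384 -0.15399653]
rib nose,inner [[0.54228828 0.16124143]
 [0.51085546 0.13417872]] ang rel unit 31.37501228312732 0.04251372813066235
block top corners unit [[0.0328, 0.0289], [0.0389, -0.0067], [-0.0237, -0.0186], [-0.0322, 0.0166]]
[[397.96380745 235.55190723]
 [357.15846911 305.27370166]
 [336.79155077 326.93212872]]
```

>>> carry_out(deltas="0 0.02 0.02 0.05 0 0 0;0 0.04 0.045 0.01 0 0 0;0 0.04 0.045 0 0 0 0;0 0.04 0.045 0 0 0 0;0 0.04 0.045 0 0 0 0;0 0.03 0.05 0 0 0 0;0 0.03 0.05 0 0 0 0;0 0.03 0.05 0 0 0 0")

```text
t: 1.1
eef_pos: [0.4361, -0.3026, 0.4645]
eef_rot: [-3.141, 0.0, 0.248]
contact_force: [-0.0, 0.6, -0.4]
width: 0.0113
grasp_force: 0.0
```

```bash
python3 - <<'E'
from h import *
s=arm.sense(); print(s['qpos'].round(3),s['eef_pos'],s['eef_rot'],s['width'])
E
```

```text
[ 0.658  0.195 -0.195  1.815  0.042  1.136 -0.874] [ 0.4361405 -0.3025678  0.4644506] [-3.14145781e+00  3.43468448e-04  2.47792089e-01] 0.011262280688714427
```

>>> carry_out(deltas="0 0.007 0.04 0 0 0 9.7;0 0.007 0.04 0 0 0 9.7;0 0.007 0.04 0 0 0 9.7;0 0.007 0.04 0 0 0 9.7;0 0.007 0.04 0 0 0 9.7;0 0.007 0.04 0 0 0 9.7;0 0.007 0.04 0 0 0 9.7;0 0.007 0.04 0 0 0 9.7")

```text
t: 2.1
eef_pos: [0.4914, 0.0168, 0.4645]
eef_rot: [-3.141, 0.0, 1.608]
contact_force: [0.6, -0.3, 0.6]
width: 0.0008
grasp_force: 0.0
```

>>> carry_out(deltas="0 0.006 0.04 0 0 0 9.7;0 0.006 0.04 0 0 0 9.7;0 0.006 0.04 0 0 0 9.7;0 0.005 0.034 0 0 0 9.7;0 0 0 -0.05 0 0 0;0 0 0 0 0 0 0")

```text
t: 2.85
eef_pos: [0.5134, 0.1688, 0.4115]
eef_rot: [-3.135, -0.003, 2.28]
contact_force: [-0.8, -0.1, 0.0]
width: 0.0008
grasp_force: 0.0
```

```bash
python3 - <<'E'
from h import *
s=arm.sense(); print(s['qpos'].round(3),s['eef_pos'],np.degrees(s['eef_rot']),s['width'])
E
```

```text
[ 0.16   0.335 -0.726  1.83   0.249  1.078  0.05 ] [0.51344965 0.1688403  0.41151561] [-1.79602759e+02 -1.64714567e-01  1.30630924e+02] 0.0007947523285896202
```

>>> carry_out(deltas="0 0.001 0.001 -0.05 0 0 0;0 0 0 -0.025 0 0 0;0 0 0 -0.015 0 0 0;0 0 0 -0.013 0 0 0;0 0 0 0 0 0 0")

```text
t: 3.48
eef_pos: [0.5157, 0.1704, 0.3117]
eef_rot: [-3.141, -0.0, 2.279]
contact_force: [1.1, 0.4, 0.5]
width: 0.0007
grasp_force: 0.0
```

```bash
python3 - <<'E'
from h import *
s=arm.sense(); print(s['eef_pos'],s['contact_force'])
for n,P in(('top',None),('scene',None)):
    c=cap(n); u=proj(c,[.511,.133,.14])[0].astype(int)
    f=c['frame'][u[1]-35:u[1]+35,u[0]-35:u[0]+35,::-1]; cv2.imwrite(n+'c.png',cv2.resize(f,(400,400),interpolation=cv2.INTER_CUBIC)); print(u)
cv2.imwrite('pics/two.png',np.hstack([cv2.imread('topc.png'),cv2.imread('scenec.png')]))
E
```

```text
[0.51567215 0.17043552 0.31167161] [1.1253847  0.42807976 0.4845619 ]
[202 215]
[254 151]
```

View pics/two.png

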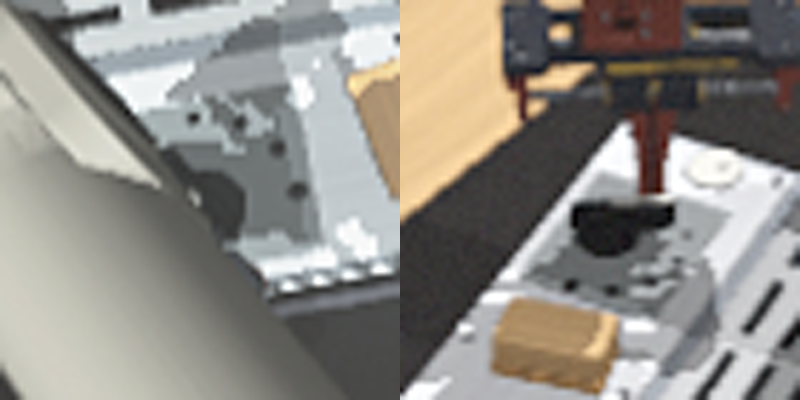

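In the scene view, the finger (red-brown, tip at about (650,190)) stands beside the far cheek of the black handle at (575-675, 200-250), and it isn't touching. Next I'll compute the push path.

```bash
cat > path.py <<'E'
from h import *
ax=np.array([.5106,.1329])
def p(d,off=17,r=27):
    a=np.radians(d); return ax+r/1e3*np.array([np.cos(a),np.sin(a)])+off/1e3*np.array([-np.sin(a),np.cos(a)])
E
python3 - <<'E'
from path import *
q=arm.sense()['eef_pos'][:2]
for d in [40.4]+list(np.arange(35.4,-46,-5)):
    x=p(d); print(round(d,1),x.round(4),((x-q)*1e3).round(2)); q=x
E
```

```text
40.4 [0.5201 0.1633] [ 4.23 -7.44]
35.4 [0.5228 0.1624] [ 2.62 -0.95]
30.4 [0.5253 0.1612] [ 2.52 -1.17]
25.4 [0.5277 0.1598] [ 2.41 -1.39]
20.4 [0.53   0.1582] [ 2.28 -1.59]
15.4 [0.5321 0.1565] [ 2.14 -1.79]
10.4 [0.5341 0.1545] [ 1.97 -1.96]
5.4 [0.5359 0.1524] [ 1.79 -2.13]
0.4 [0.5375 0.1501] [ 1.6  -2.28]
-4.6 [0.5389 0.1477] [ 1.4  -2.41]
-9.6 [0.5401 0.1452] [ 1.18 -2.52]
-14.6 [0.541  0.1425] [ 0.96 -2.61]
-19.6 [0.5417 0.1399] [ 0.72 -2.69]
-24.6 [0.5422 0.1371] [ 0.49 -2.74]
-29.6 [0.5425 0.1343] [ 0.25 -2.77]
-34.6 [0.5425 0.1316] [ 0.   -2.78]
-39.6 [0.5422 0.1288] [-0.24 -2.77]
-44.6 [0.5418 0.126 ] [-0.48 -2.74]
```

>>> carry_out(deltas="0 0.002 -0.0037 -0.003 0 0 0;0 0.0022 -0.0037 0 0 0 0;0 0.0026 -0.001 0 0 0 -5;0 0.0025 -0.0012 0 0 0 -5;0 0 0 0 0 0 0")

```text
t: 4.2
eef_pos: [0.5246, 0.1616, 0.3088]
eef_rot: [3.141, -0.001, 2.106]
contact_force: [-1.2, 2.7, 0.6]
width: 0.0004
grasp_force: 1.4
```

>>> carry_out(deltas="0 0.0024 -0.0014 0 0 0 -5;0 0 0 0 0 0 0")

```text
t: 4.45
eef_pos: [0.5272, 0.1602, 0.3088]
eef_rot: [3.141, -0.001, 2.019]
contact_force: [-0.8, 4.5, -1.5]
width: 0.0005
grasp_force: 1.9
```

>>> carry_out(deltas="0 0.0023 -0.0016 0 0 0 -5;0 0 0 0 0 0 0")

```text
t: 4.7
eef_pos: [0.53, 0.1572, 0.3088]
eef_rot: [3.141, 0.001, 1.931]
contact_force: [0.6, -0.2, 0.1]
width: 0.0009
grasp_force: 0.0
```

The selector snapped to click 3 as expected. On to the next click.

>>> carry_out(deltas="0 0.0021 -0.0018 0 0 0 -5;0 0.002 -0.002 0 0 0 -5;0 0.0018 -0.0021 0 0 0 -5;0 0.0016 -0.0023 0 0 0 -5;0 0.0014 -0.0024 0 0 0 -5;0 0 0 0 0 0 0")

```text
t: 5.45
eef_pos: [0.5383, 0.1483, 0.3087]
eef_rot: [3.141, -0.001, 1.497]
contact_force: [0.3, 1.0, -0.4]
width: 0.0003
grasp_force: 0.7
```

>>> carry_out(deltas="0 0.0012 -0.0025 0 0 0 -5;0 0 0 0 0 0 0")

```text
t: 5.7
eef_pos: [0.5399, 0.1441, 0.3086]
eef_rot: [3.141, 0.001, 1.408]
contact_force: [0.6, 0.1, -0.3]
width: 0.0005
grasp_force: 0.0
```

>>> carry_out(deltas="0 0.001 -0.0026 0 0 0 -5;0 0.0007 -0.0027 0 0 0 -5;0 0.0005 -0.0027 0 0 0 -5;0 0 0 0 0 0 0")

```text
t: 6.2
eef_pos: [0.5419, 0.1379, 0.3088]
eef_rot: [3.141, -0.002, 1.148]
contact_force: [0.4, 5.3, -1.6]
width: 0.0005
grasp_force: 2.3
```

>>> carry_out(deltas="0 0.0002 -0.0028 0 0 0 -5;0 0 -0.0028 0 0 0 -5;0 0 0 0 0 0 0")

```text
t: 6.58
eef_pos: [0.5422, 0.1308, 0.3087]
eef_rot: [3.141, 0.001, 0.973]
contact_force: [0.6, -0.1, 0.5]
width: 0.0003
grasp_force: 0.0
```

>>> carry_out(deltas="0 0.006 0.008 0 0 0 0;0 0 0 0.03 0 0 0;0 0 0 0.06 0 0 0;0 -0.01 -0.06 0.02 0 0 0;0 0 -0.06 0 0 0 0;0 0 -0.06 0 0 0 0;0 0 -0.02 0 0 0 0;0 0 0 0 0 0 0")

```text
t: 7.58
eef_pos: [0.5383, -0.061, 0.4181]
eef_rot: [-3.142, 0.001, 0.968]
contact_force: [0.0, 0.2, 0.1]
width: 0.0008
grasp_force: 0.0
```

```bash
python3 - <<'E'
from h import *
s=arm.sense(); print(s['qpos'].round(2),s['eef_pos'],np.degrees(s['eef_rot']))
for n in('top','scene'):
    c=cap(n); u=proj(c,[.53,.08,.14])[0].astype(int)
    f=c['frame'][u[1]-40:u[1]+40,u[0]-40:u[0]+40,::-1]; cv2.imwrite(n+'c.png',cv2.resize(f,(400,400),interpolation=cv2.INTER_CUBIC)); print(u)
cv2.imwrite('pics/two2.png',np.hstack([cv2.imread('topc.png'),cv2.imread('scenec.png')]))
E
```

```text
[ 0.25  0.26 -0.3   1.84  0.09  1.05 -0.69] [ 0.53833061 -0.06104223  0.41805802] [-1.79995448e+02  5.48075177e-02  5.54689428e+01]
[219 208]
[249 161]
```

View pics/two2.png

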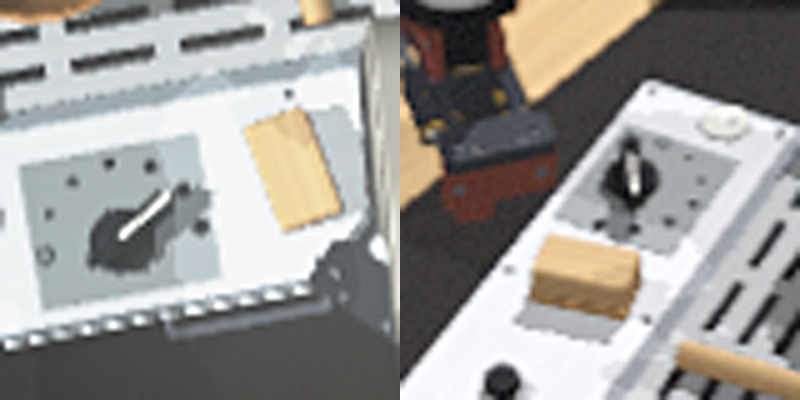

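The top crop shows the pointer, with its tip at about (170,195), aimed at dot 5 at (183,190), so the selector is in click 5. The block hasn't moved. Start is next.

>>> carry_out(deltas="0 0.0287 -0.0145 -0.04 0 0 0;0 0 0 -0.04 0 0 0;0 0 0 -0.018 0 0 0;0 0 0 0 0 0 0")

```text
t: 8.18
eef_pos: [0.5667, -0.0723, 0.3194]
eef_rot: [-3.139, 0.001, 0.973]
contact_force: [-0.0, -0.3, 0.1]
width: 0.0003
grasp_force: 0.0
```

>>> carry_out(deltas="0 0 0 -0.006 0 0 0;0 0 0 -0.006 0 0 0;0 0 0 -0.005 0 0 0;0 0 0 0 0 0 0")

```text
t: 8.68
eef_pos: [0.5675, -0.0737, 0.3037]
eef_rot: [3.14, -0.001, 0.97]
contact_force: [0.5, 0.2, 4.7]
width: 0.0004
grasp_force: 2.0
```

>>> carry_out(deltas="0 0 0 -0.0015 0 0 0;0 0 0 0 0 0 0")

```text
t: 8.93
eef_pos: [0.5675, -0.0737, 0.3024]
eef_rot: [3.14, -0.001, 0.97]
contact_force: [0.0, 0.3, 7.0]
width: 0.0004
grasp_force: 3.0
```

>>> carry_out(deltas="0 0 0 -0.001 0 0 0;0 0 0 0 0 0 0")

```text
t: 9.18
eef_pos: [0.5675, -0.0736, 0.3022]
eef_rot: [3.14, -0.001, 0.97]
contact_force: [-3.0, 0.4, 12.9]
width: 0.0007
grasp_force: 6.5
```

>>> carry_out(deltas="0 0 0 0.02 0 0 0;0 0 0 0.05 0 0 0;0 0 0 0.06 0 0 0;0 -0.04 -0.04 0 0 0 0;0 -0.05 -0.04 0 0 0 0;0 0 0 0 0 0 0;0 0 0 0 0 0 0")

```text
t: 10.05
eef_pos: [0.4783, -0.1525, 0.4306]
eef_rot: [-3.141, -0.0, 0.97]
contact_force: [0.7, 0.4, -0.4]
width: 0.0006
grasp_force: 0.0
```

```bash
python3 - <<'E'
from h import *
a=pickle.load(open('scene.pkl','rb'))['frame']
c=cap('scene'); cv2.imwrite('pics/end.png',cv2.resize(c['frame'][60:300,150:470,::-1],(800,600),interpolation=cv2.INTER_CUBIC))
E
```

```text
(no output)
```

View pics/end.png

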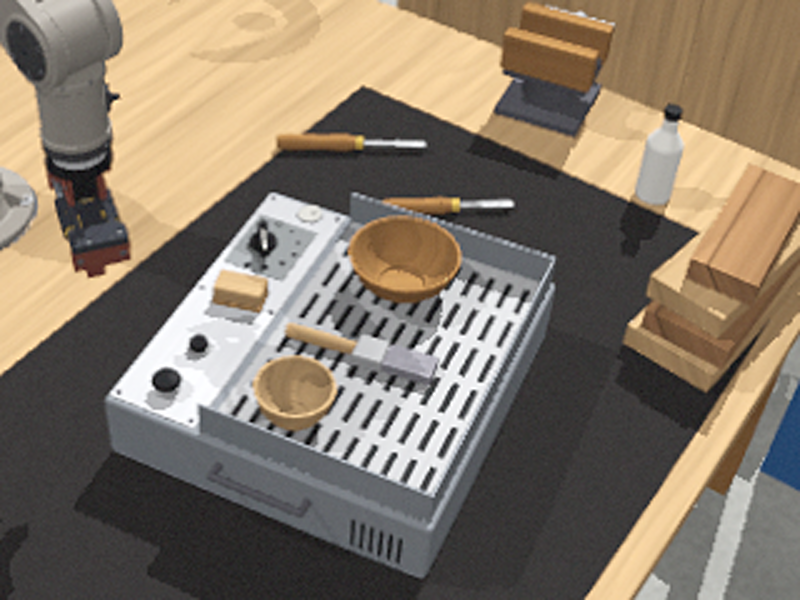

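The last view shows the selector at (263,240) still in click 5, and start, at (199,343), has sprung back. The loose things in view haven't moved and the arm is clear, so I'm handing in.

```bash
python3 -c "
from rig import arm
print(arm.job_done())"
```

```text
the job is handed in; nothing more can be done
None
```

I pushed the selector to the fifth click with the closed fingertips, pressed start fully in (12.9 N at the bottom) and let it spring back, touched nothing else, and handed the job in at about 10 s; the hand-in gave no verdict.

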